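# Gentle mix on the touch mixer

### The arm

A 6-joint arm with a two-finger parallel gripper is mounted at the origin on a cart in front of the work surface, level with it; the furniture and walls round the work are solid. World frame = base frame: x ahead of the robot, y to its left, z up, the work surface at z = 0. Lengths are in m, angles in rad, forces in N, time in s.
With the tool pointing down it reaches from about 0.35 to 0.875 m from the base axis. Payload 4.2 kg.
Tool frame: the origin (TCP) lies at the very end of the fingers, on their centre line; the grasp point (between the pads) lies 19 mm behind it; z points along the fingers, y is the line along which they close (so a half turn about z gives the same grasp; the last joint's range is limited). The gripper opens to 87 mm and grips with 3 to 60 N. Pads are 19 mm wide; open, the fingers measure 117 mm over their backs; the gripper's body (75 mm by 190 mm) begins 51 mm behind the grasp point.
Start: joints at [1.378, 0.385, 0.008, 0, -1.194, -0.259], TCP at [0.273, 0.562, 0.223] pointing down, gripper open.
Joint ranges: [-3.14, 3.14], [-1.21, 2.06], [-1.07, 1.41], [-3.16, 2.05], [-2.99, -0.16], [-3.1, 3.1]. Speed limits (rad/s): [2.79, 2.79, 3.14, 3.14, 3.14, 3.14].

### API

Orientations are given as a 3x3 rotation matrix whose columns are the frame's x, y, z axes.
In Python, from station import get_state, capture, camera_info, hand_in gives the robot as it stands. The module is installed in compiled form; this text tells all that it offers.
- The arm moves only by the shell command python3 -m inch 'ROWS' [FORCE]. ROWS is JSON, a list of rows, each an object with "offset": the shift along the tool's x, y, z as a fraction of full scale, a list of three; "rotation": the turn, a rotation vector about the tool's x, y, z as a fraction of full scale, a list of three; "hand": the gripper's target within -1 to 1 (shut at 1, half-way at 0, fully open at -1). A call has 1 to 10 rows; each row is the pose to reach, as a shift and turn from the pose commanded when the call began, along the tool's axes at that moment; what a row does not reach only later rows make up. Full scale, the value 1, is 0.2 m for a shift and 60 degrees for a turn. A row lasts 1/8 s, in which the tool goes at most 62.5 mm and 10.7 degrees, less where a joint would pass 70% of its speed; a pose out of reach is approached as far as the arm can. A call with a number of a shift or a turn outside -1 to 1 is refused whole. A call with a gripper value outside its range is refused whole. The fingers move at their own pace and stop on an object; FORCE is the grip in N (left out, the last holds). Time passes only in rows, so rows that repeat a pose let the fingers close. It gives the time, the measured TCP pose, the force, the opening and the grip force at its end, in the units of the state.
- get_state(): the state, without advancing time (a new reading comes with each control period).
- capture(name): name is "scene" or "top" or "wrist"; returns (picture, depth): 384x512x3 uint8, red, green, blue; 384x512 float32, m along the optical axis (not along the pixel's ray), 0 where there is no reading.
- camera_info(name): a dict with "mtx" (3x3 intrinsics, pixels), "R" (3x3) and "t" (3): a world point X has camera coordinates R X + t. Camera axes: x right, y down, z forward; pixel columns grow to the right and rows downward; lengths in m; the calibration is good to about 2 mm. A picture is of the moment at which its call begins: read the wrist's pose just before it. camera_info takes no time and is no camera call; for the wrist camera it gives the pose at the moment of the call.
- hand_in(): hands the job in; it is judged then, once.
The state is a dict: "time": time; "joints": joint angles; "qd": joint speeds; "joint_efforts": joint torques, N m; "ee_pos": TCP position; "orientation": TCP orientation; "contact_force": force on the tool from outside, world axes, zero at the start; "ft_torque": the same for the moment, N m; "grip_width": opening from 0.0 (shut) to 1.0 (fully open); "grasp_force": force on a finger pad.
Only numpy, scipy, OpenCV 4.12 (cv2) and the standard library are available. Lean on these libraries where they do the work, as an engineer would, in place of code of your own. Each camera call takes 0.05 s, during which the arm holds its last target. There are 200 camera calls.

### The job

Give the sample in the stoppered round flask a gentle mix on the small touch mixer, which runs only while its sprung ring is pressed down. First turn the mixer's speed lever back from the fast end to the second of its five scale marks, counted from the slow end (the shortest mark is the slowest). Then lift the flask by its neck off the cork ring, seat it upright in the mixer's ring, press it gently down until the ring has sunk about three quarters of its spring travel, and finish like that: still gripping the neck and keeping the ring pressed, with the other glassware and things around left where they stand.

Things in the scene. Friction and masses are not known exactly. Their poses are not given: they have to be found in the camera images.
- mixer: compact white bench mixer, 160 x 100 mm, its deck (top) 60 mm above the bench, fixed. Origin on the bench, 5 mm behind the housing's middle; x points to its back, z up. On the rear of the deck, 33 mm behind the origin, the black rubber ring on a coil spring; on the front of the deck, on an aluminium scale plate, the black speed lever
- speed_lever (a joint): lever angle in rad about the upright axis at lever_pivot, 0 slow end to 1.6 fast end, growing anticlockwise seen from above; at 0.8 it points to the mixer's front (-x of mixer), at 0 to 0.8 rad on the +y side of that. Five black scale marks at 0, 0.4, 0.8, 1.2, 1.6, growing from 2 mm (slow) to 8 mm (fast). Starts near the fast end; light friction (1 N at the knob), stays where left
- lever_knob (a point): middle of the lever's upright round black finger knob, 14 mm diameter, 40 mm from the pivot; free to grip for 13 mm above (its top) and 16 mm below this point, then comes the lever's 9 mm wide flat arm
- lever_pivot (a point): axis of the speed lever, at the height of the deck (60 mm)
- mix_ring (a joint): how far the sprung ring is pressed down, in m: 0 at rest (up), 0.016 at its lower stop. About 4 N start it moving and every further mm takes 0.5 N (about 10 N at 12 mm, 12 N at the stop); it springs back when let go
- ring_rim (a point): centre of the upper rim of the mixer's black rubber ring, 108 mm above the bench at rest; moves down with it. The ring is 66 mm outside, with a 45 degree conical seat, 57 mm wide at the rim, that centres the bulb: seated, the bulb's centre is 17 mm above this point and the flask's lowest point 15 mm below it
- flask: amber glass round-bottomed flask with a long straight neck and a white stopper (fixed in it), 115 mm tall, about 0.22 kg, heavy at the bottom. Origin at its lowest point, z up along the neck. Bulb 64 mm diameter (centre 32 mm up), neck 24 mm diameter from 66 to 101 mm up (25 mm at its mouth bead, 98 to 101 mm up), stopper 23 mm diameter to 115 mm up. It stands upright on the cork ring
- flask_bulb (a point): centre of the flask's round bulb, 32 mm above its lowest point
- flask_neck (a point): the place to grip on the neck, on the flask's axis, 86 mm above its lowest point
- cork_ring: loose cork flask ring, 82 mm outside, 26 mm tall, with the same conical seat as the mixer's ring; origin on the bench under its centre. Carries the flask at the start, with the flask's lowest point 11 mm above the bench; need not stay exactly in place
- incubator_corner (a point): foot of the near left corner of the tall grey incubator (0.58 m, fixed, right of the work): its left side runs from here along (1, 1), its front with the door handle along (1, -1). It stands between the robot's start and the work: draw back to pass before it. The microscope's side, left of the work, is parallel to it, so a gripper set along (1, 1) has most room
- beaker: small empty glass beaker, 51 mm diameter, 60 mm tall; origin at its underside; leave alone
- petri_dish: closed petri dish, 70 mm diameter, 15 mm tall; origin at its underside; leave alone
- sample_cup: screw-lid sample cup, 66 mm diameter, 66 mm tall; origin at its underside; leave alone
- staining_jar: square glass jar with a round lid, 58 x 55 x 86 mm; origin at its underside; leave alone
- oil_bottle: small amber dropper bottle, 31 mm diameter, 73 mm tall; origin at its underside; leave alone

How it is judged:
On the way, in this order (a step that is already met when the one before it is completed fails the run):
1. the speed lever stands at the second mark, with the mixer's ring still up and the flask not yet lifted (value of joint speed_lever between 0.26 and 0.54 rad and value of joint mix_ring below 0.003 m and height (world z) of flask below 0.025 m), for 0.3 s.
2. the flask is lifted clear by its neck (contact force between the fingers and flask above 2 N and distance between the grasp point and flask_neck below 0.035 m and height (world z) of flask above 0.045 m and value of joint mix_ring below 0.003 m), for 0.1 s.
At the end, for the whole second after the job is handed in: through the last second: lever at the second mark (0.4 +-0.14 rad); bulb within 6 mm of the ring's axis and seated in it, flask upright within 0.17 rad and still; ring pressed more than 8 of its 16 mm, with more than 4 N; fingers gripping the neck (over 2 N, within 35 mm of the grip point) (value of joint speed_lever between 0.26 and 0.54 rad and horizontal distance between flask_bulb and ring_rim below 0.006 m and z of flask_bulb in the frame of ring_rim below 0.022 m and contact force between the fingers and flask above 2 N and distance between the grasp point and flask_neck below 0.035 m and value of joint mix_ring above 0.008 m and contact force between flask and mixer above 4 N and angle between flask's own z axis and vertical below 0.17 rad and linear speed of flask below 0.02 m/s); the arm keeps its last pose, push and grip.
It fails at once if the flask is forced against the mixer with more than 40 N (contact force between flask and mixer above 40 N).
It fails at once if a bystander is moved by more than 25 mm (distance of any of beaker, petri_dish, sample_cup, staining_jar, oil_bottle from where it was at the start of the episode above 0.025 m).
It also fails if it takes over 64 s, if anything falls off the work surface, if the arm or the gripper's body presses on something with over 40 N, if the wrist force passes 120 N, or if a joint passes its speed limit or range.

## Working session

There is one attempt and no reset: what is moved stays moved. The work goes in short steps, Python scripts to look and compute and a shell command to move; the robot and the scene stay as the last step left them, time stands still between calls to the robot, and variables do not carry over. Pictures are saved under pics/ and viewed, at most 10 in all, crops included, and the job is handed in when it is done.

```bash
mkdir -p pics
cat > h.py <<'E'
import numpy as np, cv2
from station import get_state, capture, camera_info, hand_in
def save(n,p): cv2.imwrite('pics/'+n+'.png',p[:,:,::-1])
def world(name,d,ci=None):
    ci=ci or camera_info(name); K=np.array(ci['mtx']);R=np.array(ci['R']);t=np.array(ci['t'])
    v,u=np.mgrid[:d.shape[0],:d.shape[1]]
    X=np.stack([(u-K[0,2])/K[0,0]*d,(v-K[1,2])/K[1,1]*d,d],-1)
    return (X-t)@R
def ray(ci,u,v,z):
    K=np.array(ci['mtx']);R=np.array(ci['R']);t=np.array(ci['t'])
    c=-R.T@t; d=R.T@np.linalg.solve(K,[u,v,1.]); return c+d*(z-c[2])/d[2]
def go(p,s=None):
    s=s or get_state(); R=np.array(s['orientation']); return np.round(R.T@(np.array(p)-np.array(s['ee_pos']))/0.2,3)
E
python3 - <<'E'
from h import *
np.set_printoptions(precision=3,suppress=True)
s=get_state();print(s['time'],s['ee_pos'],s['orientation'])
ps=[]
for n in('scene','top'):
    p,d=capture(n);np.savez(n,p=p,d=d);ps.append(p);ci=camera_info(n);print(n,-np.array(ci['R']).T@ci['t'],ci['mtx'],ci['R'])
    save(n,cv2.resize(p,(768,576)))
E
```

```text
0.0 [0.273 0.562 0.221] [[ 0.9   -0.437 -0.001]
 [-0.437 -0.9   -0.002]
 [ 0.     0.002 -1.   ]]
scene [0.438 0.648 0.77 ] [[418.23    0.    257.289]
 [  0.    418.23  193.261]
 [  0.      0.      1.   ]] [[-0.974 -0.226  0.003]
 [-0.173  0.738 -0.653]
 [ 0.145 -0.636 -0.758]]
top [0.401 0.098 1.032] [[493.492   0.    263.5  ]
 [  0.    493.492 185.634]
 [  0.      0.      1.   ]] [[-0.003 -1.    -0.005]
 [-0.983  0.004 -0.185]
 [ 0.185  0.004 -0.983]]
```

View pics/scene.png

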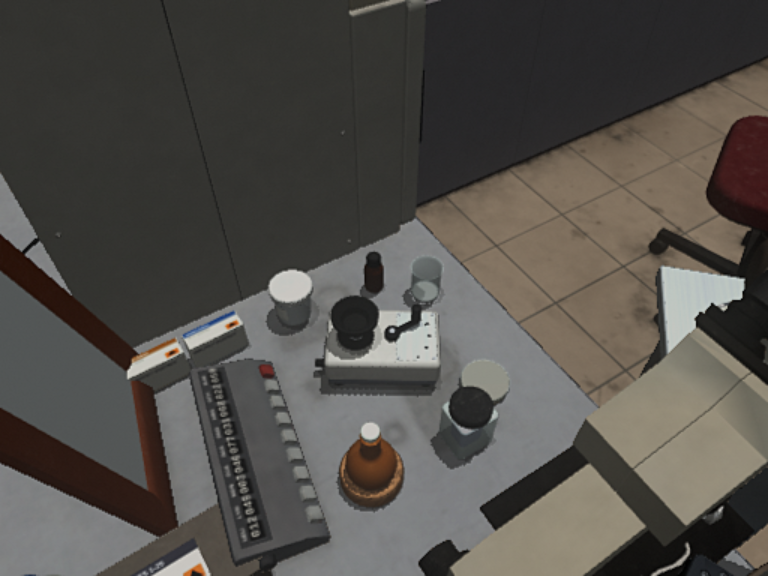

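View pics/top.png

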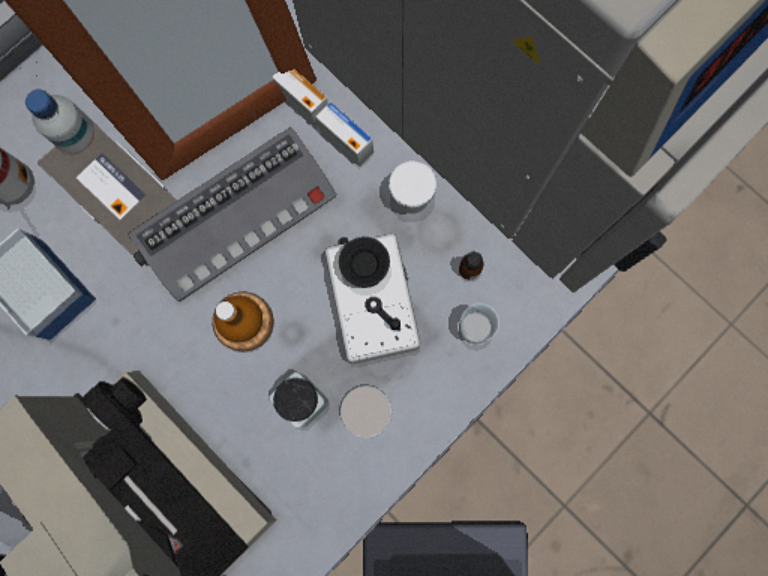

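The scene view shows the mixer with its ring at (354,322) and knob at (417,312), and the flask's stopper at (370,432). In the top view the ring is at (364,262), the pivot at (374,303), the knob at (396,324) and the stopper at (228,311). The microscope is at lower left and the incubator at upper right.

Run:
```python
from h import *
np.set_printoptions(precision=3,suppress=True)
def st(m): 
    l=cv2.connectedComponentsWithStats(m.astype(np.uint8)); return [(i,l[2][i],l[3][i]) for i in range(1,l[0]) if l[2][i][4]>15],l[1]
a={n:np.load(n+'.npz') for n in('top','scene')}
for n,pts in dict(top=dict(ring=(364,262),pivot=(374,303),knob=(396,324),stop=(228,311),incub=(565,285),jar=(296,398),petri=(366,410),bott=(472,260),beak=(478,325),cup=(412,184)),scene=dict(ring=(354,322),pivot=(392,332),knob=(417,309),stop=(370,432))).items():
    W=world(n,a[n]['d'])
    for k,(u,v) in pts.items(): print(n,k,W[round(v/1.5),round(u/1.5)])
n='top';W=world(n,a[n]['d']);p=a[n]['p'].astype(int)
# dark pixels on mixer region
r=np.zeros(p.shape[:2],bool); r[150:245,205:285]=1
white=r&(p.min(2)>150)&(abs(W[...,2]-.06)<.01)
c=W[white]; rect=cv2.minAreaRect((c[:,:2]*1000).astype(np.float32)); print('deck',rect,len(c))
dark=r&(p.max(2)<70)
for i,s,cc in st(dark)[0]: 
    m=st(dark)[1]==i; print(s,cc,W[m].mean(0),W[m][:,2].max())
top=r&(W[...,2]>.1)&dark;print('rim pts',W[top].mean(0),top.sum()); 
k=r&(W[...,2]>.08)&(np.hypot(*(W[...,:2]-W[216,264,:2]).transpose(2,0,1))<.02);print('knob>.08',W[k].mean(0),k.sum(),W[k][:,2].max())
stp=(p.min(2)>170)&(W[...,2]>.115)&(W[...,2]<.135)
for i,s,cc in st(stp)[0]:print('stop',s,cc,W[st(stp)[1]==i].mean(0))
# height map grid
for n in a:
  W=world(n,a[n]['d']);ok=a[n]['d']>0;print(n)
  for x in np.arange(.05,.9,.05):
    print(round(x,2),[ (lambda q: int(100*q.max()) if len(q) else -9)(W[ok&(abs(W[...,0]-x)<.025)&(abs(W[...,1]-y)<.025)][:,2]) for y in np.arange(.65,-.45,-.05)])
cv2.imwrite('pics/mix.png',cv2.resize(a['top']['p'][150:245,205:285,::-1],None,fx=6,fy=6,interpolation=cv2.INTER_CUBIC))
```

```text
top ring [0.6   0.141 0.087]
top pivot [0.549 0.13  0.07 ]
top knob [0.518 0.101 0.097]
top stop [0.532 0.308 0.126]
top incub [ 0.578 -0.13   0.041]
top jar [0.427 0.228 0.084]
top petri [0.412 0.142 0.013]
top bott [ 0.607 -0.001  0.071]
top beak [ 0.528 -0.014  0.003]
top cup [0.713 0.078 0.066]
scene ring [0.598 0.142 0.088]
scene pivot [0.547 0.135 0.073]
scene knob [0.517 0.107 0.098]
scene stop [0.531 0.318 0.126]
deck ((561.593505859375, 133.44903564453125), (156.95469665527344, 96.95097351074219), 12.196830749511719) 2435
[226 158  34  34 913] [241.943 173.985] [0.6   0.143 0.101] 1.0319626620927322
[244 198  23  22 160] [255.044 209.119] [0.532 0.118 0.094] 1.0319626620927322
rim pts [0.596 0.141 0.118] 492
knob>.08 [0.52  0.103 0.095] 46 0.10061948420745553
stop [144 201  12  12 106] [149.377 206.321] [0.534 0.314 0.124]
top
0.05 [-9, -9, -9, -9, -9, -9, -9, -9, -75, -66, -65, -65, -9, -9, -9, -9, -65, -66, -75, -74, -75, -74]
0.1 [-9, -9, -9, -9, -9, -9, -9, -9, -75, -66, -65, -43, -42, -42, -42, -42, -64, -65, -74, -74, -74, -74]
0.15 [-9, -9, -9, -9, -9, -9, -9, -9, -9,
[... 2103 characters left out ...]
-9, -9, -9]
0.5 [-9, -9, -9, -9, 0, 0, 8, 12, 0, 5, 6, 9, 5, 6, 6, 0, 0, -9, -9, -9, -9, -9]
0.55 [-9, -9, -9, -9, 0, 4, 12, 12, 0, 6, 10, 10, 0, 6, 6, 0, 40, 0, -9, -9, -9, -9]
0.6 [-9, -9, -9, -9, 5, 5, 4, 3, 0, 11, 11, 11, 0, 7, 41, 42, 41, -9, -9, -9, -9, -9]
0.65 [-9, -9, -9, 4, 6, 6, 5, 4, 4, 5, 10, 6, 0, 44, 44, 42, -9, -9, -9, -9, -9, -9]
0.7 [-9, -9, -9, 4, 5, 6, 6, 6, 5, 4, 0, 6, 46, 46, 44, -9, -9, -9, -9, -9, -9, -9]
0.75 [-9, -9, -9, 4, 17, 7, 6, 6, 6, 5, 5, 48, 48, 46, -9, -9, -9, -9, -9, -9, -9, -9]
0.8 [-9, -9, 14, 29, 29, 20, 9, 5, 6, 5, 49, 49, 47, -9, -9, -9, -9, -9, -9, -9, -9, -9]
0.85 [-9, -9, -9, 0, 28, 28, 25, 14, 5, 51, 51, 49, -9, -9, -9, -9, -9, -9, -9, -9, -9, -9]
```

View pics/mix.png

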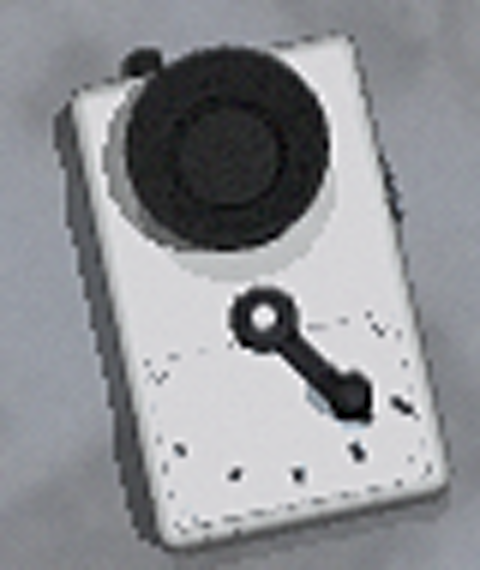

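The crop of the mixer shows the ring centre at (228,150), the pivot at (264,316), the knob at (352,395), and five marks. The slow mark is at (180,450) and the second at (236,474). Next I need to see where the arm stands relative to the microscope.

Run:
```python
from h import *
np.set_printoptions(precision=3,suppress=True)
s=get_state();P=np.array(s['ee_pos'])
for n in('scene','top','wrist'):
    ci=camera_info(n);
    for dz in (0,.1,.3):
        c=np.array(ci['R'])@(P+[0,0,dz])+ci['t'];q=np.array(ci['mtx'])@c;print(n,dz,q[:2]/q[2],c[2])
ci=camera_info('wrist');print(-np.array(ci['R']).T@ci['t'],ci['R'],ci['mtx'])
p,d=capture('wrist');np.savez('w0',p=p,d=d);save('w0',p)
W=world('wrist',d,ci)
for v in range(10,384,60): print([tuple((W[v,u]*100).astype(int)) if d[v,u] else 0 for u in range(10,512,80)])
```

```text
scene 0 [425.293 496.328] 0.4458044130954724
scene 0.1 [460.022 484.595] 0.37004908399817626
scene 0.3 [601.71  436.727] 0.21853842580358396
top 0 [-29.709 362.734] 0.774442787597837
top 0.1 [-72.658 374.944] 0.6761766472984125
top 0.3 [-211.35   414.372] 0.47964436669956356
wrist 0 [261.864 247.198] 0.17883004722737172
wrist 0.1 [262.311 423.895] 0.08319707588442488
wrist 0.3 [ 260.831 -160.894] -0.10806886680146882
[0.345 0.527 0.384] [[-0.437 -0.9    0.003]
 [-0.86   0.418  0.292]
 [-0.264  0.125 -0.956]] [[325.949   0.    262.48 ]
 [  0.    325.949 193.095]
 [  0.      0.      1.   ]]
[(np.int64(53), np.int64(72), np.int64(0)), (np.int64(49), np.int64(65), np.int64(0)), (np.int64(46), np.int64(57), np.int64(0)), (np.int64(36), np.int64(51), np.int64(26)), (np.int64(35), np.int64(50), np.int64(28)), (np.int64(34), np.int64(48), np.int64(29)), (np.int64(33), np.int64(46), np.int64(29))]
[(np.int64(48), np.int64(76), np.int64(0)), (np.int64(44), np.int64(68), np.int64(0)), (np.int64(41), np.int64(60), np.int64(0)), (np.int64(36), np.int64(52), np.int64(13)), (np.int64(34), np.int64(
[... 934 characters left out ...]
, (np.int64(8), np.int64(43), np.int64(0)), (np.int64(27), np.int64(48), np.int64(29))]
[(np.int64(32), np.int64(60), np.int64(31)), (np.int64(31), np.int64(59), np.int64(30)), (np.int64(19), np.int64(71), np.int64(8)), (np.int64(9), np.int64(66), np.int64(0)), (np.int64(4), np.int64(56), np.int64(0)), (np.int64(26), np.int64(51), np.int64(29)), (np.int64(27), np.int64(49), np.int64(31))]
[(np.int64(31), np.int64(59), np.int64(32)), (np.int64(31), np.int64(58), np.int64(32)), (np.int64(30), np.int64(56), np.int64(33)), (np.int64(29), np.int64(55), np.int64(33)), (np.int64(28), np.int64(53), np.int64(32)), (np.int64(28), np.int64(52), np.int64(33)), (np.int64(27), np.int64(50), np.int64(33))]
```

View pics/w0.png

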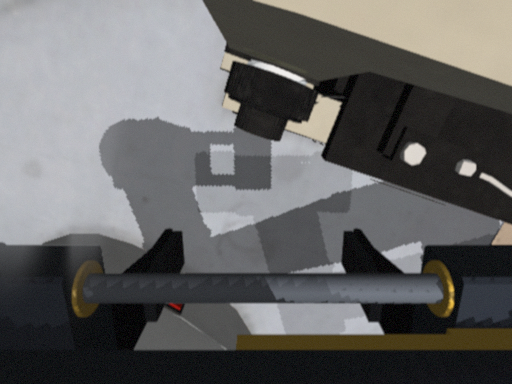

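The arm stands just left of the microscope. It reaches about 0.41 m in the views, and lies between the arm and the work. I'll rise above it and cross over it, turning the fingers to lie along (1,1).

```bash
python3 -m inch '[{"offset":[0,0,-0.3],"rotation":[0,0,0],"hand":-1},{"offset":[0,0,-0.6],"rotation":[0,0,0],"hand":-1},{"offset":[0,0,-0.9],"rotation":[0,0,0],"hand":-1},{"offset":[0,0,-1],"rotation":[0,0,0],"hand":-1},{"offset":[0,0,-1],"rotation":[0,0,0],"hand":-1}]'; python3 -m inch '[{"offset":[0,0,-0.3],"rotation":[0,0,0],"hand":-1},{"offset":[0,0,-0.5],"rotation":[0,0,0.15],"hand":-1},{"offset":[0,0,-0.5],"rotation":[0,0,0.317],"hand":-1},{"offset":[0,0,-0.5],"rotation":[0,0,0.317],"hand":-1}]'; python3 -c "
from h import *
s=get_state();print(s['joints'],s['orientation']);print(go([.45,.38,.52]),go([.50,.12,.52]))"
```

```text
time: 0.78
ee_pos: [0.2729, 0.5626, 0.424]
orientation: [[0.9, -0.437, 0.0], [-0.437, -0.9, 0.003], [-0.001, -0.003, -1.0]]
contact_force: [-0.3, 1.0, 0.4]
grip_width: 0.999
grasp_force: 0.0
time: 1.27
ee_pos: [0.2726, 0.5626, 0.5203]
orientation: [[0.71, -0.704, -0.002], [-0.704, -0.71, -0.003], [0.001, 0.004, -1.0]]
contact_force: [0.5, 0.2, -0.2]
grip_width: 0.998
grasp_force: 0.0
[ 1.37760295e+00  3.77193123e-01  7.18359658e-01 -9.86182199e-04
 -1.91567592e+00 -5.88487026e-01] [[ 0.70996541 -0.70423468 -0.00162376]
 [-0.70423537 -0.70995812 -0.00346593]
 [ 0.00128803  0.0036042  -0.99999268]]
[1.273 0.024 0.003] [2.366 0.77  0.007]
```

```bash
python3 -m inch '[{"offset":[0.3,0,0],"rotation":[0,0,0],"hand":-1},{"offset":[0.6,0,0],"rotation":[0,0,0],"hand":-1},{"offset":[0.9,0,0],"rotation":[0,0,0],"hand":-1},{"offset":[1,0,0],"rotation":[0,0,0],"hand":-1},{"offset":[1,0,0],"rotation":[0,0,0],"hand":-1}]'; python3 -m inch '[{"offset":[0.3,0.1,0],"rotation":[0,0,0],"hand":0.2},{"offset":[0.6,0.3,0],"rotation":[0,0,0],"hand":0.2},{"offset":[0.9,0.5,0],"rotation":[0,0,0],"hand":0.2},{"offset":[1,0.7,0.2],"rotation":[0,0,0],"hand":0.2},{"offset":[1,0.77,0.5],"rotation":[0,0,0],"hand":0.2},{"offset":[1,0.77,0.8],"rotation":[0,0,0],"hand":0.2},{"offset":[1,0.77,1],"rotation":[0,0,0],"hand":0.2},{"offset":[1,0.77,1],"rotation":[0,0,0],"hand":0.2}]'
python3 - <<'E'
from h import *
ci=camera_info('wrist');p,d=capture('wrist');np.savez('w1',p=p,d=d,R=ci['R'],t=ci['t'],K=ci['mtx']);save('w1',cv2.resize(p,(768,576)))
E
```

```text
time: 1.9
ee_pos: [0.4151, 0.4203, 0.5212]
orientation: [[0.708, -0.706, -0.002], [-0.706, -0.708, -0.002], [0.0, 0.003, -1.0]]
contact_force: [1.0, 0.4, -0.5]
grip_width: 0.996
grasp_force: 0.0
time: 2.9
ee_pos: [0.4451, 0.1705, 0.3188]
orientation: [[0.71, -0.704, -0.008], [-0.704, -0.71, -0.005], [-0.002, 0.009, -1.0]]
contact_force: [0.5, 0.7, 1.0]
grip_width: 0.403
grasp_force: 0.0
```

View pics/w1.png

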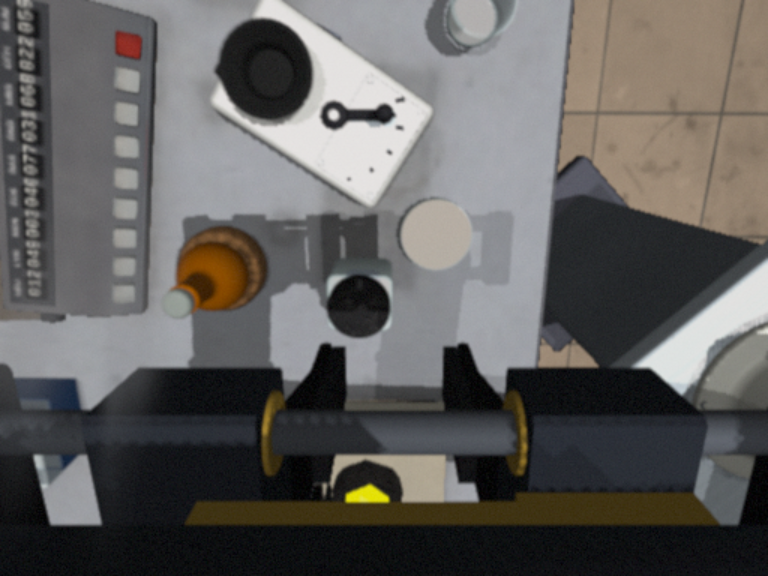

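The wrist view shows the ring at (267,70), pivot at (333,114), knob at (385,114), stopper at (178,303), jar at (358,305) and petri dish at (436,234).

Run:
```python
from h import *
np.set_printoptions(precision=4,suppress=True)
a=np.load('w1.npz');ci=dict(mtx=a['K'],R=a['R'],t=a['t']);W=world('wrist',a['d'],ci)
for k,u,v,z in(('ring',267,70,.108),('pivot',333,114,.072),('knob',386,113,.1),('stop',178,303,.126)):
    print(k,ray(ci,u/1.5,v/1.5,z),W[round(v/1.5),round(u/1.5)])
p=a['p'];d=a['d']
m=((W[...,2]>.102)&(W[...,2]<.112)&(p.max(2)<80)&(np.hypot(W[...,0]-.6,W[...,1]-.14)<.06)&(d>0))
q=W[m][:,:2]*1000;print('rim',cv2.minEnclosingCircle(q.astype(np.float32)),len(q))
k=(W[...,2]>.09)&(W[...,2]<.11)&(np.hypot(W[...,0]-.519,W[...,1]-.103)<.02);print('knob',W[k].mean(0),k.sum(),np.percentile(W[k],[5,95],axis=0))
k=(W[...,2]>.118)&(W[...,2]<.135)&(np.hypot(W[...,0]-.532,W[...,1]-.31)<.03);print('stop',W[k].mean(0),k.sum(),np.percentile(W[k],[5,95],axis=0))
print(get_state()['ee_pos'],go([.52,.104,.16]))
```

```text
ring [0.5962 0.142  0.108 ] [0.6011 0.1438 0.0872]
pivot [0.5478 0.132  0.072 ] [0.5477 0.1319 0.0726]
knob [0.5179 0.1027 0.1   ] [0.5185 0.1026 0.0979]
stop [0.5321 0.3125 0.126 ] [0.5318 0.3121 0.1262]
rim ((596.9385375976562, 142.81423950195312), 32.5808219909668) 1634
knob [0.5182 0.1036 0.0977] 129 [[0.5125 0.0981 0.0957]
 [0.5238 0.1091 0.0995]]
stop [0.5312 0.3129 0.1248] 338 [[0.5218 0.3042 0.1204]
 [0.5405 0.3228 0.1267]]
[0.4471 0.1714 0.322 ] [ 0.496 -0.02   0.81 ]
```

```bash
python3 -m inch '[{"offset":[0.3,0,0],"rotation":[0,0,0],"hand":0.2},{"offset":[0.49,-0.01,0.3],"rotation":[0,0,0],"hand":0.2},{"offset":[0.49,-0.01,0.6],"rotation":[0,0,0],"hand":0.2},{"offset":[0.49,-0.01,0.85],"rotation":[0,0,0],"hand":0.2},{"offset":[0.49,-0.01,0.85],"rotation":[0,0,0],"hand":0.2},{"offset":[0.49,-0.01,0.85],"rotation":[0,0,0],"hand":0.2}]'; python3 -c "
from h import *
print(go([.518,.1035,.078]))"
```

```text
time: 3.7
ee_pos: [0.5211, 0.1046, 0.1561]
orientation: [[0.71, -0.704, 0.006], [-0.704, -0.71, 0.002], [0.003, -0.006, -1.0]]
contact_force: [1.2, -0.3, 0.2]
grip_width: 0.401
grasp_force: 0.0
[-0.008  0.017  0.39 ]
```

```bash
python3 -m inch '[{"offset":[-0.008,0.015,0.15],"rotation":[0,0,0],"hand":0.2},{"offset":[-0.008,0.015,0.3],"rotation":[0,0,0],"hand":0.2},{"offset":[-0.008,0.015,0.385],"rotation":[0,0,0],"hand":0.2},{"offset":[-0.008,0.015,0.385],"rotation":[0,0,0],"hand":0.2},{"offset":[-0.008,0.015,0.385],"rotation":[0,0,0],"hand":0.6},{"offset":[-0.008,0.015,0.385],"rotation":[0,0,0],"hand":0.9},{"offset":[-0.008,0.015,0.385],"rotation":[0,0,0],"hand":0.9},{"offset":[-0.008,0.015,0.385],"rotation":[0,0,0],"hand":0.9}]' 6; python3 -c "
from h import *
s=get_state();print(s['ee_pos'])
p=np.array([.5478,.132])
P=np.array(s['ee_pos'])
for a in [1.2,1.0,.8,.6,.5,.4,.35]:
    z=np.radians(192.1)+a-.8; t=np.r_[p+.04*np.array([np.cos(z),np.sin(z)]),P[2]]; print(a,t,go(t))"
```

```text
time: 4.7
ee_pos: [0.5182, 0.1043, 0.0771]
orientation: [[0.709, -0.705, 0.008], [-0.705, -0.709, 0.004], [0.003, -0.008, -1.0]]
contact_force: [3.2, 4.0, 0.6]
grip_width: 0.156
grasp_force: 6.0
[0.51822628 0.10431939 0.07707989]
1.2 [0.51504125 0.10904647 0.07707989] [-0.028 -0.006 -0.   ]
1.0 [0.51113408 0.11601217 0.07707989] [-0.066 -0.016 -0.   ]
0.8 [0.50868867 0.12361526 0.07707989] [-0.102 -0.035  0.   ]
0.6 [0.5078025  0.13155262 0.07707989] [-0.133 -0.06   0.   ]
0.5 [0.50795766 0.13554794 0.07707989] [-0.147 -0.075  0.   ]
0.4 [0.50851091 0.13950781 0.07707989] [-0.159 -0.091  0.   ]
0.35 [0.50893524 0.14146206 0.07707989] [-0.164 -0.099  0.   ]
```

```bash
python3 -m inch '[{"offset":[-0.028,-0.006,0],"rotation":[0,0,0],"hand":0.9},{"offset":[-0.066,-0.016,0],"rotation":[0,0,0],"hand":0.9},{"offset":[-0.102,-0.035,0],"rotation":[0,0,0],"hand":0.9},{"offset":[-0.133,-0.06,0],"rotation":[0,0,0],"hand":0.9},{"offset":[-0.147,-0.075,0],"rotation":[0,0,0],"hand":0.9},{"offset":[-0.159,-0.091,0],"rotation":[0,0,0],"hand":0.9},{"offset":[-0.159,-0.091,0],"rotation":[0,0,0],"hand":0.9},{"offset":[-0.159,-0.091,0],"rotation":[0,0,0],"hand":0.9}]' 6; python3 -m inch '[{"offset":[0,0,0],"rotation":[0,0,0],"hand":0.55},{"offset":[0,0,0],"rotation":[0,0,0],"hand":0.45},{"offset":[0,0,0],"rotation":[0,0,0],"hand":0.4},{"offset":[0,0,-0.2],"rotation":[0,0,0],"hand":0.4},{"offset":[0,0,-0.5],"rotation":[0,0,0],"hand":0},{"offset":[0,0,-0.8],"rotation":[0,0,0],"hand":-1},{"offset":[0,0,-0.8],"rotation":[0,0,0],"hand":-1}]' 6;  python3 - <<'E'
from h import *
ci=camera_info('wrist');p,d=capture('wrist');np.savez('w2',p=p,d=d,R=ci['R'],t=ci['t'],K=ci['mtx'])
p2,d2=capture('top');np.savez('top2',p=p2,d=d2)
x=np.hstack([cv2.resize(p,(512,384)),cv2.resize(p2[180:245,220:275],(280,384))]);save('w2',x)
E
```

```text
time: 5.7
ee_pos: [0.5026, 0.1366, 0.0752]
orientation: [[0.708, -0.706, -0.005], [-0.706, -0.708, -0.002], [-0.002, 0.006, -1.0]]
contact_force: [-1.9, -0.5, 6.3]
grip_width: 0.159
grasp_force: 6.0
time: 6.58
ee_pos: [0.5078, 0.1386, 0.241]
orientation: [[0.709, -0.706, 0.01], [-0.706, -0.709, 0.005], [0.004, -0.011, -1.0]]
contact_force: [-0.1, -0.0, -0.6]
grip_width: 0.556
grasp_force: 0.0
```

View pics/w2.png

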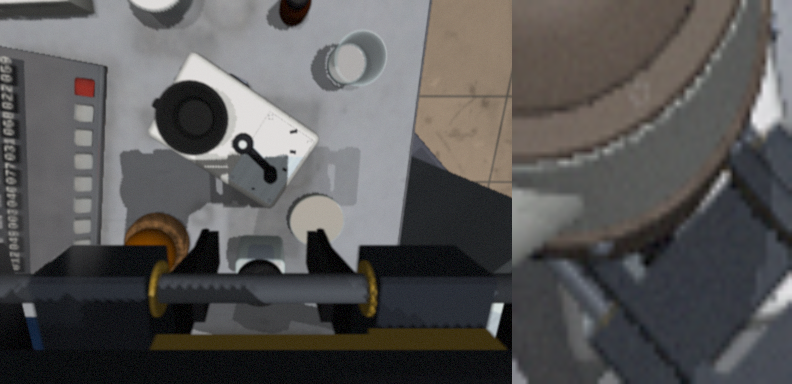

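The wrist view shows the lever turned: pivot at (243,143), knob at (270,174). Next I'll work out its angle.

Run:
```python
from h import *
np.set_printoptions(precision=4,suppress=True)
a=np.load('w2.npz');ci=dict(mtx=a['K'],R=a['R'],t=a['t']);W=world('wrist',a['d'],ci);p=a['p'];d=a['d']
pv=ray(ci,243,143,.072)
kn=ray(ci,270,174,.1);k=(W[...,2]>.09)&(W[...,2]<.11)&(np.hypot(W[...,0]-kn[0],W[...,1]-kn[1])<.015);km=W[k].mean(0)
m=((W[...,2]>.102)&(W[...,2]<.112)&(p.max(2)<80)&(np.hypot(W[...,0]-.6,W[...,1]-.14)<.06)&(d>0))
rc=cv2.minEnclosingCircle((W[m][:,:2]*1000).astype(np.float32))
print(pv,kn,km,rc)
for q in (kn,km):
    v=q-pv;print(np.hypot(*v[:2]),.8+np.arctan2(v[1],v[0])%(2*np.pi)-np.radians(192.1))
s=get_state();print(s['ee_pos'],go([.5315,.3125,.241]))
```

```text
[0.5464 0.1301 0.072 ] [0.509  0.1289 0.1   ] [0.5073 0.1312 0.0972] ((596.7994384765625, 141.8431396484375), 32.63209915161133)
0.037380444127783345 0.6224823990419734
0.03903028565594095 0.5600287014398004
[0.5049 0.1374 0.2356] [-0.524 -0.714 -0.026]
```

The lever is at about 0.59 because the knob slid along the pads. I'll regrip harder and nudge it further.

```bash
python3 -m inch '[{"offset":[0,0,0],"rotation":[0,0,0],"hand":0.2},{"offset":[0,0,0],"rotation":[0,0,0],"hand":0.2},{"offset":[0,0,0],"rotation":[0,0,0],"hand":0.2},{"offset":[0,0,0],"rotation":[0,0,0],"hand":0.2}]'; python3 -c "
from h import *
print(get_state()['ee_pos'],go([.508,.1305,.077]))"
```

```text
time: 7.18
ee_pos: [0.5053, 0.1374, 0.2352]
orientation: [[0.708, -0.706, -0.001], [-0.706, -0.708, -0.0], [-0.0, 0.001, -1.0]]
contact_force: [-0.3, 0.5, -0.4]
grip_width: 0.422
grasp_force: 0.0
[0.50525829 0.13736212 0.23515527] [0.034 0.014 0.791]
```

```bash
python3 -m inch '[{"offset":[0.034,0.014,0.3],"rotation":[0,0,0],"hand":0.2},{"offset":[0.034,0.014,0.6],"rotation":[0,0,0],"hand":0.2},{"offset":[0.034,0.014,0.785],"rotation":[0,0,0],"hand":0.2},{"offset":[0.034,0.014,0.785],"rotation":[0,0,0],"hand":0.2},{"offset":[0.034,0.014,0.785],"rotation":[0,0,0],"hand":0.2},{"offset":[0.034,0.014,0.785],"rotation":[0,0,0],"hand":0.6},{"offset":[0.034,0.014,0.785],"rotation":[0,0,0],"hand":0.9},{"offset":[0.034,0.014,0.785],"rotation":[0,0,0],"hand":0.9},{"offset":[0.034,0.014,0.785],"rotation":[0,0,0],"hand":0.9}]' 20; python3 -m inch '[{"offset":[-0.009,-0.01,0],"rotation":[0,0,0],"hand":0.9},{"offset":[-0.018,-0.022,0],"rotation":[0,0,0],"hand":0.9},{"offset":[-0.028,-0.034,0],"rotation":[0,0,0],"hand":0.9},{"offset":[-0.028,-0.034,0],"rotation":[0,0,0],"hand":0.9},{"offset":[-0.028,-0.034,0],"rotation":[0,0,0],"hand":0.9},{"offset":[-0.028,-0.034,0],"rotation":[0,0,0],"hand":0.9}]' 20
```

```text
time: 8.3
ee_pos: [0.5085, 0.1308, 0.0793]
orientation: [[0.709, -0.706, 0.001], [-0.706, -0.709, 0.0], [0.0, -0.001, -1.0]]
contact_force: [-0.7, -0.3, 3.2]
grip_width: 0.149
grasp_force: 20.0
time: 9.05
ee_pos: [0.5083, 0.1383, 0.079]
orientation: [[0.708, -0.706, -0.002], [-0.706, -0.708, -0.002], [0.0, 0.003, -1.0]]
contact_force: [-2.1, -4.2, 7.3]
grip_width: 0.153
grasp_force: 20.0
```

```bash
python3 -m inch '[{"offset":[0,0,0],"rotation":[0,0,0],"hand":0.55},{"offset":[0,0,0],"rotation":[0,0,0],"hand":0.4},{"offset":[0,0,0],"rotation":[0,0,0],"hand":0.4},{"offset":[0,0,-0.2],"rotation":[0,0,0],"hand":0.4},{"offset":[0,0,-0.5],"rotation":[0,0,0],"hand":0.2},{"offset":[0,0,-0.8],"rotation":[0,0,0],"hand":0.2},{"offset":[0,0,-0.8],"rotation":[0,0,0],"hand":0.2},{"offset":[0,0,-0.8],"rotation":[0,0,0],"hand":0.2},{"offset":[0,0,-0.8],"rotation":[0,0,0],"hand":0.2}]' 6;  python3 - <<'E'
from h import *
ci=camera_info('wrist');p,d=capture('wrist');np.savez('w3',p=p,d=d,R=ci['R'],t=ci['t'],K=ci['mtx'])
save('w3',cv2.resize(p[90:260,130:350],(770,595)))
E
```

```text
time: 10.18
ee_pos: [0.5082, 0.139, 0.2368]
orientation: [[0.708, -0.706, -0.003], [-0.706, -0.708, -0.002], [-0.001, 0.003, -1.0]]
contact_force: [-0.6, -0.1, -0.4]
grip_width: 0.402
grasp_force: 0.0
```

View pics/w3.png

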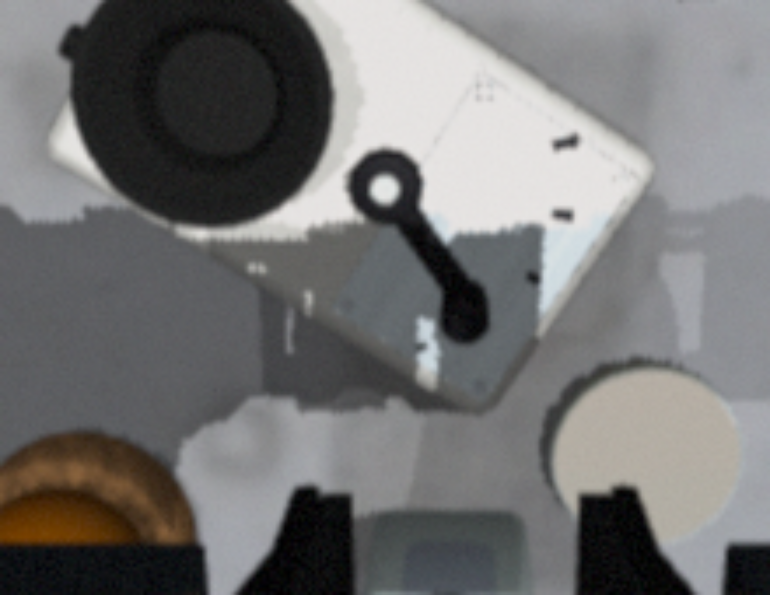

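The crop shows the pivot at (385,187) and the knob at (465,310), which hides the second mark. The other marks are at (566,142), (562,215), (533,278) and (422,347).

Run:
```python
from h import *
np.set_printoptions(precision=4,suppress=True)
a=np.load('w3.npz');ci=dict(mtx=a['K'],R=a['R'],t=a['t']);W=world('wrist',a['d'],ci)
f=lambda u,v,z: ray(ci,130+u/3.5,90+v/3.5,z)
pv=f(385,187,.072);kn=f(465,312,.0995)
k=(W[...,2]>.085)&(W[...,2]<.11)&(np.hypot(W[...,0]-kn[0],W[...,1]-kn[1])<.014);km=W[k].mean(0)
for q in(kn,km,*[f(u,v,.061) for u,v in((566,142),(562,215),(533,278),(422,347))]):
    v=q-pv;print(q,np.hypot(*v[:2]),.8+np.arctan2(v[1],v[0])%(2*np.pi)-np.radians(192.1))
print(get_state()['ee_pos'],go([.5315,.3125,.24]))
```

```text
[0.5094 0.1361 0.0995] 0.03752338942873067 0.4568755648515719
[0.5083 0.138  0.0965] 0.03889194560394226 0.4142579432153344
[0.5177 0.0859 0.061 ] 0.053799240117273765 1.5915133423076337
[0.5029 0.1015 0.061 ] 0.05287934639247274 1.1855033538252933
[0.4951 0.1209 0.061 ] 0.05249991891461231 0.7853757670470021
[0.5036 0.1603 0.061 ] 0.05190735603065024 -0.006655783272214499
[0.5083 0.1391 0.2369] [-0.53  -0.696 -0.017]
```

The lever is at about 0.43 rad, and the marks check out (1.59, 1.19, 0.79, 0.0). Now the flask.

```bash
python3 -m inch '[{"offset":[-0.2,-0.25,0],"rotation":[0,0,0],"hand":-0.2},{"offset":[-0.4,-0.5,0],"rotation":[0,0,0],"hand":-0.2},{"offset":[-0.53,-0.695,0],"rotation":[0,0,0],"hand":-0.2},{"offset":[-0.53,-0.695,0],"rotation":[0,0,0],"hand":-0.2},{"offset":[-0.53,-0.695,0],"rotation":[0,0,0],"hand":-0.2},{"offset":[-0.53,-0.695,0],"rotation":[0,0,0],"hand":-0.2},{"offset":[-0.53,-0.695,0],"rotation":[0,0,0],"hand":-0.2}]'
python3 - <<'E'
from h import *
np.set_printoptions(precision=4,suppress=True)
ci=camera_info('wrist');p,d=capture('wrist');W=world('wrist',d,ci);save('w4',p)
k=(W[...,2]>.119)&(W[...,2]<.135)&(np.hypot(W[...,0]-.5315,W[...,1]-.3125)<.03)&(d>0);print(W[k].mean(0),k.sum(),np.percentile(W[k],[3,97],axis=0) if k.any() else 0)
print(get_state()['ee_pos'],go([.5315,.3125,.082]))
E
```

```text
time: 11.1
ee_pos: [0.5321, 0.3116, 0.2389]
orientation: [[0.707, -0.707, 0.0], [-0.707, -0.707, 0.0], [0.0, -0.0, -1.0]]
contact_force: [1.1, 0.0, 0.2]
grip_width: 0.601
grasp_force: 0.0
[0.5327 0.3141 0.1254] 526 [[0.5227 0.3043 0.122 ]
 [0.5424 0.3243 0.1271]]
[0.5321 0.3118 0.239 ] [-0.005  0.     0.785]
```

View pics/w4.png

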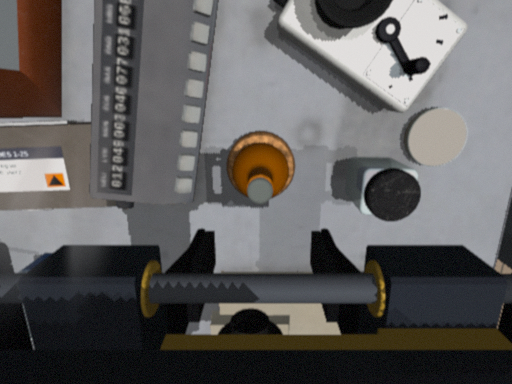

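The stopper at (260,188) lies on the finger centre line (column 262), with the fingers clear of the keyboard and jar on either side.

```bash
python3 -m inch '[{"offset":[-0.004,-0.004,0.25],"rotation":[0,0,0],"hand":-0.2},{"offset":[-0.004,-0.004,0.5],"rotation":[0,0,0],"hand":-0.2},{"offset":[-0.004,-0.004,0.7],"rotation":[0,0,0],"hand":-0.2},{"offset":[-0.004,-0.004,0.785],"rotation":[0,0,0],"hand":-0.2},{"offset":[-0.004,-0.004,0.785],"rotation":[0,0,0],"hand":-0.2},{"offset":[-0.004,-0.004,0.785],"rotation":[0,0,0],"hand":0.2},{"offset":[-0.004,-0.004,0.785],"rotation":[0,0,0],"hand":0.8},{"offset":[-0.004,-0.004,0.785],"rotation":[0,0,0],"hand":0.8},{"offset":[-0.004,-0.004,0.785],"rotation":[0,0,0],"hand":0.8},{"offset":[-0.004,-0.004,0.785],"rotation":[0,0,0],"hand":0.8}]' 30
```

```text
time: 12.4
ee_pos: [0.5326, 0.3143, 0.0822]
orientation: [[0.709, -0.706, 0.001], [-0.706, -0.709, 0.001], [0.0, -0.002, -1.0]]
contact_force: [1.2, 0.4, 2.2]
grip_width: 0.272
grasp_force: 30.0
```

```bash
python3 -m inch '[{"offset":[0,0,-0.1],"rotation":[0,0,0],"hand":0.8},{"offset":[0,0,-0.25],"rotation":[0,0,0],"hand":0.8},{"offset":[0,0,-0.45],"rotation":[0,0,0],"hand":0.8},{"offset":[0,0,-0.65],"rotation":[0,0,0],"hand":0.8},{"offset":[0,0,-0.7],"rotation":[0,0,0],"hand":0.8},{"offset":[0,0,-0.7],"rotation":[0,0,0],"hand":0.8},{"offset":[0,0,-0.7],"rotation":[0,0,0],"hand":0.8}]' 30; python3 -c "
from h import *
print(go([.597,.142,.222]))"
```

```text
time: 13.28
ee_pos: [0.5309, 0.3131, 0.2189]
orientation: [[0.708, -0.706, -0.004], [-0.706, -0.708, -0.003], [-0.001, 0.005, -1.0]]
contact_force: [0.7, 1.2, -2.4]
grip_width: 0.267
grasp_force: 30.0
[ 0.838  0.372 -0.015]
```

```bash
python3 -m inch '[{"offset":[0.15,0.07,-0.02],"rotation":[0,0,0],"hand":0.8},{"offset":[0.35,0.15,-0.02],"rotation":[0,0,0],"hand":0.8},{"offset":[0.55,0.24,-0.02],"rotation":[0,0,0],"hand":0.8},{"offset":[0.75,0.33,-0.02],"rotation":[0,0,0],"hand":0.8},{"offset":[0.83,0.37,-0.02],"rotation":[0,0,0],"hand":0.8},{"offset":[0.838,0.372,-0.02],"rotation":[0,0,0],"hand":0.8},{"offset":[0.838,0.372,-0.02],"rotation":[0,0,0],"hand":0.8},{"offset":[0.838,0.372,-0.02],"rotation":[0,0,0],"hand":0.8},{"offset":[0.838,0.372,-0.02],"rotation":[0,0,0],"hand":0.8}]' 30;python3 - <<'E'
from h import *
np.set_printoptions(precision=4,suppress=True)
ci=camera_info('wrist');p,d=capture('wrist');W=world('wrist',d,ci)
p2,d2=capture('scene');np.savez('s5',p=p2,d=d2);np.savez('w5',p=p,d=d,R=ci['R'],t=ci['t'],K=ci['mtx'])
save('w5',np.hstack([cv2.resize(p,(400,300)),cv2.resize(p2[150:300,170:320],(390,300))]))
s=get_state();print(s['ee_pos'],s['contact_force'],go([.597,.142,.222]))
E
```

```text
time: 14.4
ee_pos: [0.598, 0.1437, 0.2256]
orientation: [[0.709, -0.705, 0.0], [-0.705, -0.709, 0.0], [-0.0, -0.0, -1.0]]
contact_force: [0.2, 0.3, -2.9]
grip_width: 0.27
grasp_force: 30.0
[0.5981 0.1434 0.2257] [ 0.2928  0.0016 -2.6899] [0.001 0.009 0.018]
```

View pics/w5.png

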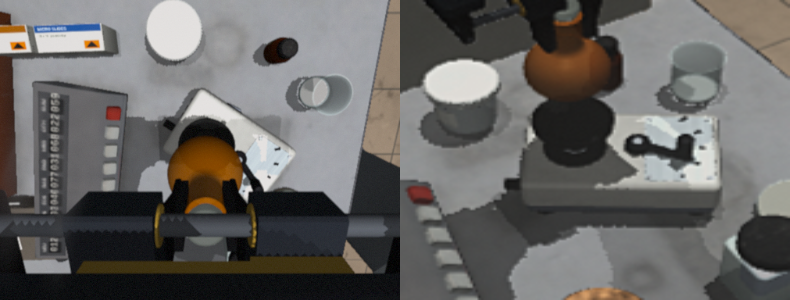

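The flask hangs over the ring, with the bulb at (205,165) in the wrist view and (573,70) in the scene crop. I'll fit the bulb's sphere in both views and the ring rim in the scene.

Run:
```python
from h import *
from scipy.optimize import least_squares
np.set_printoptions(precision=4,suppress=True)
for n,f in(('wrist','w5'),('scene','s5')):
    a=np.load(f+'.npz');ci=dict(mtx=a['K'],R=a['R'],t=a['t']) if 'R' in a else camera_info(n)
    W=world(n,a['d'],ci);p=a['p'].astype(int)
    m=(p[...,0]>p[...,2]*1.8)&(p[...,0]>50)&(a['d']>0)&(np.linalg.norm(W-[.598,.143,.184],axis=-1)<.045)
    m=cv2.erode(m.astype(np.uint8),np.ones((3,3)))>0
    q=W[m&(W[...,2]<.205)];r=least_squares(lambda c:np.linalg.norm(q-c,axis=1)-.032,[.598,.143,.184],loss='soft_l1',f_scale=.001)
    print(n,len(q),r.x,np.abs(r.fun).mean())
    k=(p.max(2)<70)&(W[...,2]>.1)&(W[...,2]<.112)&(np.hypot(W[...,0]-.597,W[...,1]-.142)<.05)&(a['d']>0)
    c=W[k][:,:2]; 
    if len(c)>20: print('rim',cv2.minEnclosingCircle((c*1000).astype(np.float32)),len(c))
```

```text
wrist 1652 [0.5973 0.1444 0.1861] 0.0002779605628503634
rim ((598.8917236328125, 140.86764526367188), 31.959430694580078) 1108
scene 268 [0.5978 0.1443 0.1865] 0.0007731670723678403
rim ((596.7821044921875, 143.91317749023438), 32.85779571533203) 402
```

```bash
python3 -m inch '[{"offset":[0.006,0.01,0.1],"rotation":[0,0,0],"hand":0.8},{"offset":[0.006,0.01,0.2],"rotation":[0,0,0],"hand":0.8},{"offset":[0.006,0.01,0.26],"rotation":[0,0,0],"hand":0.8},{"offset":[0.006,0.01,0.29],"rotation":[0,0,0],"hand":0.8},{"offset":[0.006,0.01,0.305],"rotation":[0,0,0],"hand":0.8},{"offset":[0.006,0.01,0.315],"rotation":[0,0,0],"hand":0.8},{"offset":[0.006,0.01,0.325],"rotation":[0,0,0],"hand":0.8},{"offset":[0.006,0.01,0.325],"rotation":[0,0,0],"hand":0.8},{"offset":[0.006,0.01,0.325],"rotation":[0,0,0],"hand":0.8}]' 40
```

```text
time: 15.62
ee_pos: [0.5981, 0.1408, 0.1613]
orientation: [[0.708, -0.706, 0.001], [-0.706, -0.708, 0.001], [0.001, -0.001, -1.0]]
contact_force: [-1.8, 1.7, 3.4]
grip_width: 0.265
grasp_force: 40.0
```

```bash
python3 -m inch '[{"offset":[0,0,0.01],"rotation":[0,0,0],"hand":0.8},{"offset":[0,0,0.02],"rotation":[0,0,0],"hand":0.8},{"offset":[0,0,0.03],"rotation":[0,0,0],"hand":0.8},{"offset":[0,0,0.042],"rotation":[0,0,0],"hand":0.8},{"offset":[0,0,0.042],"rotation":[0,0,0],"hand":0.8},{"offset":[0,0,0.042],"rotation":[0,0,0],"hand":0.8},{"offset":[0,0,0.042],"rotation":[0,0,0],"hand":0.8},{"offset":[0,0,0.042],"rotation":[0,0,0],"hand":0.8}]' 40;python3 - <<'E'
from h import *
from scipy.optimize import least_squares
np.set_printoptions(precision=4,suppress=True)
for n in('wrist','scene'):
    ci=camera_info(n);p,d=capture(n);W=world(n,d,ci);pp=p;p=p.astype(int)
    m=(p[...,0]>p[...,2]*1.8)&(p[...,0]>50)&(d>0)&(np.linalg.norm(W-[.598,.142,.113],axis=-1)<.045)
    m=cv2.erode(m.astype(np.uint8),np.ones((3,3)))>0
    q=W[m&(W[...,2]<.135)];r=least_squares(lambda c:np.linalg.norm(q-c,axis=1)-.032,[.598,.142,.113],loss='soft_l1',f_scale=.001)
    print(n,len(q),r.x,np.abs(r.fun).mean())
    k=(p.max(2)<70)&(W[...,2]>.085)&(W[...,2]<.112)&(np.hypot(W[...,0]-.597,W[...,1]-.142)<.036)&(d>0)
    print('rim',W[k].mean(0),np.percentile(W[k][:,2],[10,50,90]),k.sum(),cv2.minEnclosingCircle((W[k][:,:2]*1000).astype(np.float32)))
save('s6',cv2.resize(pp[150:300,170:370],(800,600)))
print(get_state()['contact_force'])
E
```

```text
time: 16.62
ee_pos: [0.5981, 0.1408, 0.1532]
orientation: [[0.709, -0.706, 0.002], [-0.706, -0.709, 0.0], [0.001, -0.001, -1.0]]
contact_force: [-3.3, 1.7, 7.9]
grip_width: 0.268
grasp_force: 40.0
wrist 2122 [0.5972 0.1416 0.1138] 0.00031014555888286415
rim [0.6168 0.1245 0.0967] [0.0933 0.0963 0.0977] 490 ((603.72607421875, 136.45851135253906), 31.3621883392334)
scene 175 [0.5976 0.1421 0.1135] 0.0008966119512918751
rim [0.5897 0.1649 0.0972] [0.0895 0.096  0.1083] 247 ((595.80029296875, 145.97293090820312), 31.960866928100586)
[-2.4376  1.0941  6.853 ]
```

View pics/s6.png

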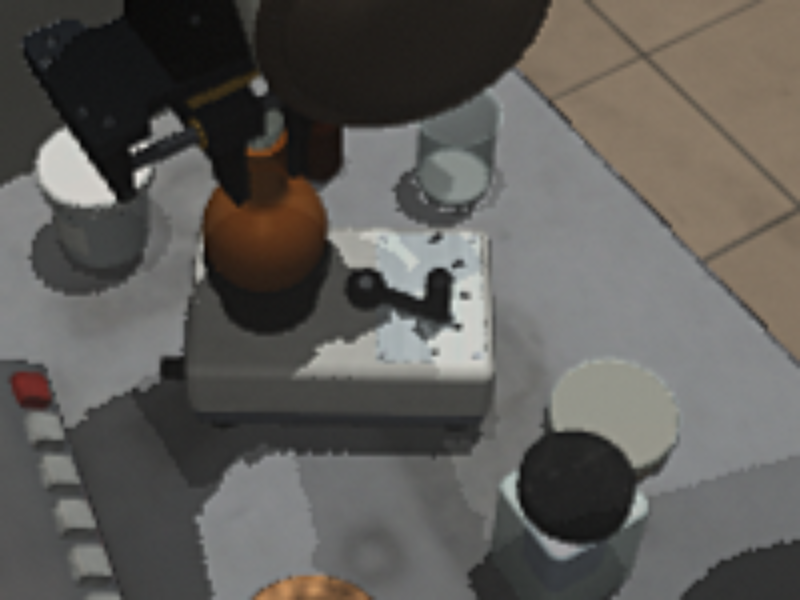

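The flask stands upright and seated, with its bulb at (265,240). The ring is pressed about 11 mm with about 10 N, the lever's knob is over the second mark, and the other things haven't moved. I'm handing in.

```bash
python3 -c "
from station import hand_in
print(hand_in())"
```

```text
the job is handed in; nothing more can be done
None
```

The job is handed in, though no verdict came back: lever at the second mark (about 0.43 rad), flask seated upright and still gripped by the neck, ring pressed about 11 mm with roughly 10 N, and nothing else visibly moved.

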